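# Empty the battery discharger into its bin

## Robot

A 6-joint arm with a two-finger parallel gripper is mounted at the origin on a cart in front of the work surface, level with it; the furniture and walls round the work are solid. World frame = base frame: x ahead of the robot, y to its left, z up, the work surface at z = 0. Lengths are in mm, angles in rad, forces in N, time in s.
With the tool pointing down it reaches from about 200 to 875 mm from the base axis. Payload 3.4 kg.
Tool frame: the origin (TCP) lies midway between the tips of the shut fingers; the grasp point (between the pads) lies grip_point_offset behind it (grip_point_offset is the distance from the TCP to the grasp point, in mm); z points along the fingers, x is the direction in which the jaws open and shut, and the axes are right-handed (so a half turn about z gives the same grasp; the last joint's range is limited). The gripper opens to 94 mm and grips with 3 to 60 N. Pads are 16 mm wide; open, the fingers measure 119 mm over their backs; the gripper's body (75 mm by 177 mm) begins 78 mm behind the grasp point.
Start: joints at [-1.307, 0.276, 1.505, -0, 1.361, -0.121], TCP at [215.842, -532.989, 205.493] pointing down, gripper open.
Joint ranges: [-2.89, 2.89], [-0.75, 2.08], [0.22, 2.7], [-1.18, 4.32], [0.11, 2.71], [-2.7, 2.7]. Speed limits (rad/s): [2.57, 2.57, 3.14, 3.14, 3.14, 3.14].

## Interface

Orientations are given as a rotation vector (axis times angle).
In Python, from bench import * gives the robot as it stands.
- The arm moves only by the shell command python3 -m handwheel 'ROWS'. ROWS is JSON, a list of rows, each an object with "xyz": the shift along the tool's x, y, z in mm, a list of three; "twist": the turn about the tool's z in degrees; "jaw": the opening, from 0 (shut) to 1 (fully open). In form: [{"xyz": [tx, ty, tz], "twist": twist, "jaw": jaw}, ...]. A call has 1 to 20 rows; each row is the pose to reach, as a shift and turn from the pose measured when the call began, along the tool's axes at that moment; what a row does not reach only later rows make up. A row lasts 1/8 s, in which the tool goes at most 62.5 mm and 10.7 degrees, less where a joint would pass 70% of its speed; a pose out of reach is approached as far as the arm can. A call with a gripper value outside its range is refused whole. The fingers move at their own pace and stop on an object; the grip force is fixed at half the most. Time passes only in rows, so rows that repeat a pose let the fingers close. It gives the time, the measured TCP pose, the force and the opening at its end, in the units of the state.
- read_state(): the state, without advancing time (a new reading comes with each control period).
- read_camera(name): name is "scene" or "side" or "wrist"; returns (picture, depth): 420x560x3 uint8, blue, green, red; 420x560 float32, mm along the optical axis (not along the pixel's ray), 0 where there is no reading.
- camera_info(name): a dict with "camera_matrix" (3x3 intrinsics, pixels), "dist" ([k1, k2, p1, p2, k3] as OpenCV has them; the pictures are not rectified), "T" (4x4, takes a point from camera to world coordinates). Camera axes: x right, y up, looking along -z (the intrinsics and any distortion apply to the point x, -y, -z); pixel columns grow to the right and rows downward; lengths in mm; the calibration is good to about 2 mm. A picture is of the moment at which its call begins: read the wrist's pose just before it. camera_info takes no time and is no camera call; for the wrist camera it gives the pose at the moment of the call.
- close_job(): hands the job in, once; it reports no verdict.
Trained networks look in the newest picture that a camera, given by its name, has taken for a name from the list of things; names that differ only in an ending like _2 or _b are one class to them, and where a whole thing is asked for, a point or a joint stands for the part that bears it (a point fixed in the world has none). Each returns a list of dicts, best first, with "conf" (0 to 1); they miss things now and then, are a little off and sometimes report something else, mostly with a low value. They report only what shows in the picture. A call takes as long as a camera call. They do not tell look-alikes from the thing itself.
- trace(camera, thing): "mask" (420x560 bool, what is visible of it) and "bbox" ([centre column, centre row, width, height] in pixels, round what is visible of it).
- pinpoint(camera, thing): "location" ([column, row] in pixels: a listed point, or the origin of a listed thing).
The state is a dict: "time_s": time; "joint_pos": joint angles; "qvel": joint speeds; "joint_torque": joint torques, N m; "tcp_pos": TCP position; "tcp_rot": TCP orientation; "wrist_force": force on the tool from outside, world axes, zero at the start; "moment": the same for the moment, N m; "grip_width": finger opening in mm.
Only numpy, scipy, OpenCV 4.12 (cv2) and the standard library are available. Lean on these libraries where they do the work, as an engineer would, in place of code of your own. Each camera call takes 0.05 s, during which the arm holds its last target. There are 200 camera calls.

## Task

The three spent battery packs in the cradle of the bench discharger are ready to be collected. First switch the isolator off by swinging its lever away from across the cradle right round to its far stop; then tip the cradle up by its hoop handle until all three packs have slid into the bin behind it. Lower the cradle gently back onto its rests without letting it drop, leave the isolator off, and leave the bin and the other things on the bench where they stand.

Things in the scene. Friction and masses are not known exactly. Their poses are not given: they have to be found in the camera images.
- station: Bench discharger, fixed: grey louvred housing (x -94 to -8 mm, y +-89, 86 high) under a tip-up cradle, grey switch box (x -77 to -3, y -153 to -95, 106 high), base plate x -98 to +134 carrying the bin. Origin: on the bench (z = 0) below the middle of the cradle's hinge axis; +x points from the hoop handle over the cradle to the bin, +y left. Steel cheeks at y +-92, x -21 to +13, 112 high.
- cradle (a joint): Tilt (rad) of the open-fronted aluminium cradle about a hinge along station y at x = 0, z = 100 mm. 0 = level on its rests, positive = handle end raised, stop at 1.2. Floor x -88 to +12 (open lip), 176 wide, top z = 94; side and rear walls up to z = 117. Packs slide out from 0.45 to 0.65 rad. Mass 0.35 kg; left alone it drops back by its weight from any tilt.
- cradle_bar (a point): Middle of the crossbar of the steel hoop handle standing on the cradle's rear wall: round bar 10 mm thick, 80 mm straight along station y, 92 mm over the uprights, free all round. Cradle level: at station x = -90, z = 168 mm, thus 90 back from and 68 above the hinge axis; it swings up and over on a 113 mm radius. Can be pushed over from behind or pinched.
- isolator (a joint): Angle (rad) of the isolator lever about an upright axis at station x = -40, y = -124 mm. 0 = on: lever points to station +y, across the cradle's right wall, and holds the cradle down. Positive = clockwise from above; 1.571 = off: far stop, lever points to station +x. Sprung over its middle towards both stops (1 to 2 N at the knob).
- isolator_knob (a point): On the upright black round knob at the end of the isolator lever, 11 mm below its top; knob 13 to 17 mm thick, from z = 126 to 166 mm (this point z = 155 mm), 60 mm from the lever's axis. The lever below it is a flat black bar 14 mm wide, top at z = 126 mm.
- bin: Loose open steel bin 114 (x) x 180 (y) x 70 mm, walls 2.5 mm, 0.6 kg, standing on the base plate between guides, its rim at z = 78 mm just below the cradle's lip. Origin: centre of its underside, at station x = 62 mm, z = 8 mm; axes as the station's.
- pack_0_mid (a point): Centre of a black battery pack, 76 (x) x 50 (y) x 20 mm, about 0.09 kg, lying loose in the right of the cradle's three slots, long way along the station's x (dividers 8 mm high, slots 54 mm wide).
- pack_1_mid (a point): Centre of a black battery pack, 76 (x) x 50 (y) x 20 mm, about 0.09 kg, lying loose in the middle of the cradle's three slots, long way along the station's x (dividers 8 mm high, slots 54 mm wide).
- pack_2_mid (a point): Centre of a black battery pack, 76 (x) x 50 (y) x 20 mm, about 0.09 kg, lying loose in the left of the cradle's three slots, long way along the station's x (dividers 8 mm high, slots 54 mm wide).
- module: Bystander: black hand-held radio module 115 x 65 x 41 mm, left of the station. Origin: centre of underside.
- cutters_loose: Bystander: side cutters with red handles, 146 x 44 x 11 mm, near the bench's front edge. Origin: centre of underside.
- driver: Bystander: red screwdriver, 180 mm long, near the front edge. Origin: centre of underside.
- marker: Bystander: white marker pen with blue cap, 135 mm long, near the front edge. Origin: centre of underside.
- pack_0: The same pack 0; origin: centre of its underside, x along its length with the contacts at -x.
- pack_1: The same pack 1; origin: centre of its underside, x along its length with the contacts at -x.
- pack_2: The same pack 2; origin: centre of its underside, x along its length with the contacts at -x.
Mind the look-alikes: they are no part of the job. Leave any purple look-alike of the pack_0 alone.

How it is judged (in metres and radians):
On the way, in this order (a step that is already met when the one before it is completed fails the run):
1. the isolator is off, at its far stop, with the cradle still down (value of joint isolator above 1.45 rad and value of joint cradle below 0.06 rad), for 0.2 s.
2. the cradle is tipped with the three packs in it (value of joint cradle above 0.2 rad and x of each of pack_0_mid, pack_1_mid, pack_2_mid in the frame of station below 0 m), for 0.02 s.
3. all three packs are in the bin (x of pack_0_mid in the frame of bin between -0.055 and 0.055 m and y of pack_0_mid in the frame of bin between -0.088 and 0.088 m and z of pack_0_mid in the frame of bin between 0 and 0.068 m and x of pack_1_mid in the frame of bin between -0.055 and 0.055 m and y of pack_1_mid in the frame of bin between -0.088 and 0.088 m and z of pack_1_mid in the frame of bin between 0 and 0.068 m and x of pack_2_mid in the frame of bin between -0.055 and 0.055 m and y of pack_2_mid in the frame of bin between -0.088 and 0.088 m and z of pack_2_mid in the frame of bin between 0 and 0.068 m), for 0.2 s.
At the end, for the whole second after the job is handed in: All three packs lie at rest in the bin (centres inside its walls and below its rim), the cradle is back down on its rests (within 0.04 rad), the isolator is at its off stop (beyond 1.45 rad), and the bin stands upright within 15 mm of where it stood (all of step 3 and linear speed of each of pack_0, pack_1, pack_2 below 0.02 m/s and value of joint cradle below 0.04 rad and value of joint isolator above 1.45 rad and distance of bin from where it was at the start of the episode below 0.015 m and angle between bin's own z axis and vertical below 0.05 rad); the robot touches nothing.
It fails at once if the cradle is forced up (beyond 0.15 rad) while the isolator is not off (value of joint cradle above 0.15 rad and value of joint isolator below 1.3 rad).
It fails at once if the cradle is dropped: it swings down faster than 3 rad/s (velocity of joint cradle below -3 rad/s).
It fails at once if a bystander (module, cutters, screwdriver, marker) is moved more than 20 mm (distance of any of module, cutters_loose, driver, marker from where it was at the start of the episode above 0.02 m).
It also fails if it takes over 58 s, if anything falls off the work surface, if the arm or the gripper's body presses on something with over 40 N, if the wrist force passes 120 N, or if a joint passes its speed limit or range.

## Working session

There is one attempt and no reset: what is moved stays moved. The work goes in short steps, Python scripts to look and compute and a shell command to move; the robot and the scene stay as the last step left them, time stands still between calls to the robot, and variables do not carry over. Pictures are saved under pics/ and viewed, about 8 in all and at most 12, crops included, and the job is handed in when it is done.

```bash
ls; mkdir -p pics; cat > h.py <<'E'
from bench import *
import numpy as np, cv2
from scipy.spatial.transform import Rotation as R
def pix2world(cam,uv,info,depth=None,z=None):
    K=np.array(info["camera_matrix"],float);d=np.array(info["dist"],float);T=np.array(info["T"],float)
    p=cv2.undistortPoints(np.array([[uv]],float),K,d)[0,0]
    ray=np.array([p[0],-p[1],-1.])
    if z is not None:
        w=T[:3,:3]@ray; s=(z-T[2,3])/w[2]; return T[:3,3]+s*w
    return T[:3,:3]@(ray*depth)+T[:3,3]
def world2pix(info,P):
    K=np.array(info["camera_matrix"],float);d=np.array(info["dist"],float);T=np.array(info["T"],float)
    q=(np.array(P,float)-T[:3,3])@T[:3,:3]; q=q*[1,-1,-1]
    return cv2.projectPoints(q.reshape(-1,1,3),np.zeros(3),np.zeros(3),K,d)[0][:,0]
E
python3 - <<'E'
from h import *
s=read_state();print(s)
for c in ["scene","side"]:
    im,dp=read_camera(c);cv2.imwrite(f"pics/{c}0.png",im);info=camera_info(c)
    print(c,np.round(info["T"],2).tolist())
    for t,z in [("station",0),("cradle_bar",168),("isolator_knob",155),("bin",8),("pack_0_mid",104),("pack_1_mid",104)]:
        for r in pinpoint(c,t)[:3]:
            u=r["location"];print(c,t,round(r["conf"],2),np.round(u),np.round(pix2world(c,u,info,z=z)), dp[int(u[1]),int(u[0])])
E
```

```text
pics
{'time_s': 0.0, 'joint_pos': array([-1.30699655e+00,  2.76527218e-01,  1.50611397e+00, -4.85072226e-05,
        1.36071105e+00, -1.20986103e-01]), 'qvel': array([ 2.28464355e-03,  2.13906783e-03, -1.45511836e-05,  1.19832066e-03,
        7.13216506e-04,  9.10790414e-04]), 'joint_torque': array([-1.23413571e-03, -4.04589772e+01, -2.37229711e+01,  7.01058679e-02,
        3.45286843e-02, -1.43988150e-04]), 'tcp_pos': array([ 215.66604927, -532.40056358,  204.65104386]), 'tcp_rot': array([-2.60429514e+00,  1.75505931e+00,  2.13689598e-03]), 'wrist_force': array([-0.15302428, -0.08366833,  0.15194414]), 'moment': array([ 0.01539074, -0.0072415 ,  0.01318029]), 'grip_width': 93.87116166564427}
scene [[0.54, 0.4, -0.74, -255.94], [-0.84, 0.24, -0.49, -416.03], [-0.02, 0.89, 0.46, 577.07], [0.0, 0.0, 0.0, 1.0]]
scene station 0.87 [267. 245.] [519. 116.   0.] 992.63995
scene cradle_bar 0.68 [261. 214.] [381.  32. 168.] 999.2578
scene cradle_bar 0.59 [252. 193.] [448. 101. 168.] 1190.7478
scene cradle_bar 0.43 [287. 194.] [480.  37. 168.] 982.2806
scene isolator_knob 0.67 [288. 196.] [495.  44. 155.] 981.4669
scene pack_0_mid 0.94 [365. 270.] [ 400. -172.  104.] 967.1009
scene pack_0_mid 0.82 [286. 215.] [504.  53. 104.] 989.8388
scene pack_0_mid 0.35 [236. 204.] [489. 176. 104.] 1038.8514
scene pack_1_mid 0.7 [261. 214.] [482. 103. 104.] 999.2578
side [[-0.99, 0.04, -0.09, 386.63], [-0.1, -0.49, 0.87, 814.6], [-0.01, 0.87, 0.49, 522.32], [0.0, 0.0, 0.0, 1.0]]
side station 0.58 [245. 260.] [529. 123.   0.] 755.08765
side cradle_bar 0.98 [287. 191.] [438. 101. 168.] 792.4497
side isolator_knob 0.5 [258. 185.] [507.  51. 155.] 843.14154
side bin 0.72 [218. 260.] [587. 137.   8.] 744.69
side pack_0_mid 0.74 [286. 190.] [451. -30. 104.] 796.04846
side pack_0_mid 0.64 [262. 206.] [498.  56. 104.] 856.7422
side pack_1_mid 0.66 [261. 218.] [493. 110. 104.] 811.4565
```

```bash
python3 - <<'E'
import cv2,numpy as np
a=cv2.imread("pics/scene0.png")[130:340,150:430];b=cv2.imread("pics/side0.png")[100:310,140:420]
cv2.imwrite("pics/v1.png",np.vstack([cv2.resize(x,None,fx=1.42,fy=1.42,interpolation=3) for x in (a,b)]))
cv2.imwrite("pics/v1b.png",cv2.resize(cv2.imread("pics/scene0.png"),(784,588)))
E
```

```text
(no output)
```

View pics/v1.png

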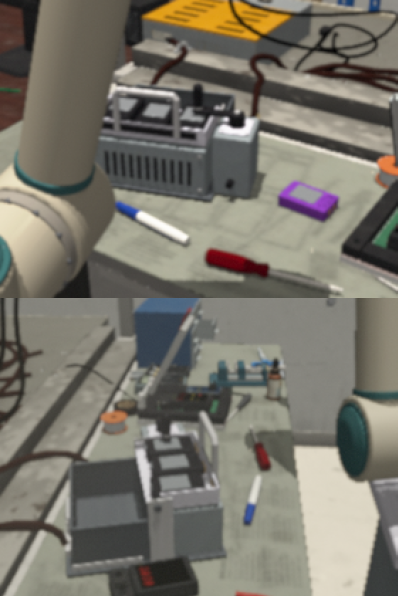

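View pics/v1b.png

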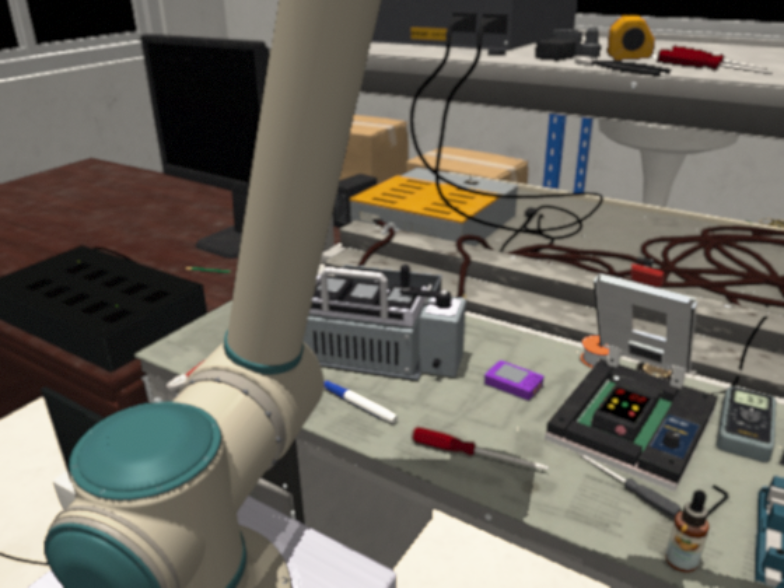

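The pictures show the station (scene px about 265,215 in the 560-wide image), handle side toward the robot and knob at (288,196). The purple look-alike lies on the bench at about (367,270) and will be left alone. Next I'll move over the station for a wrist view.

```bash
python3 -m handwheel '[{"xyz":[-45,-40,-40],"twist":-8,"jaw":0.4},{"xyz":[-90,-80,-80],"twist":-16,"jaw":0.4},{"xyz":[-130,-120,-125],"twist":-24,"jaw":0.4},{"xyz":[-172,-160,-135],"twist":-32,"jaw":0.4},{"xyz":[-214,-200,-140],"twist":-40,"jaw":0.4},{"xyz":[-256,-240,-140],"twist":-48,"jaw":0.4},{"xyz":[-298,-278,-140],"twist":-56,"jaw":0.4},{"xyz":[-340,-316,-140],"twist":-64,"jaw":0.4},{"xyz":[-382,-354,-140],"twist":-72,"jaw":0.4},{"xyz":[-424,-392,-140],"twist":-78,"jaw":0.4},{"xyz":[-450,-415,-140],"twist":-78,"jaw":0.4},{"xyz":[-465,-430,-140],"twist":-78,"jaw":0.4},{"xyz":[-465,-430,-140],"twist":-78,"jaw":0.4}]'
python3 - <<'E'
from h import *
import bench
print(getattr(bench,"grip_point_offset",None))
s=read_state();print(s["time_s"],s["tcp_pos"],R.from_rotvec(s["tcp_rot"]).as_matrix().round(3).tolist(),s["grip_width"],s["joint_pos"].round(2))
c="wrist";info=camera_info(c);im,dp=read_camera(c);cv2.imwrite("pics/w1.png",im);print(np.round(info["T"],2).tolist())
for t,z in [("station",0),("cradle_bar",168),("isolator_knob",155),("bin",8),("pack_0_mid",104),("pack_1_mid",104)]:
    for r in pinpoint(c,t)[:3]:
        u=r["location"];print(t,round(r["conf"],2),np.round(u),np.round(pix2world(c,u,info,z=z)), np.round(pix2world(c,u,info,depth=dp[int(u[1]),int(u[0])])))
E
```

```text
time_s: 2.33
tcp_pos: [440.0, 60.4, 345.3]
tcp_rot: [3.129, 0.28, -0.001]
wrist_force: [-0.4, -0.1, 0.8]
grip_width: 37.6
18.8
2.325 [439.97101533  60.39269427 345.28894816] [[0.984, 0.177, -0.0], [0.177, -0.984, -0.0], [-0.0, 0.0, -1.0]] 37.63720121289769 [-0.02  0.02  1.48 -0.    1.64 -0.2 ]
[[0.98, -0.17, -0.05, 427.08], [0.18, 0.95, 0.26, 134.31], [-0.0, -0.26, 0.97, 525.53], [0.0, 0.0, 0.0, 1.0]]
station 0.92 [337. 144.] [525. 121.   0.] [504. 124. 116.]
cradle_bar 0.78 [282. 164.] [440.  93. 168.] [439.  94. 173.]
isolator_knob 0.85 [332. 213.] [509.  46. 155.] [506.  49. 167.]
isolator_knob 0.69 [319. 107.] [468. 161. 155.] [473. 164. 115.]
isolator_knob 0.56 [279. 162.] [436.  94. 155.] [435.  96. 172.]
bin 0.6 [378. 139.] [585. 142.   8.] [584. 142.  13.]
pack_0_mid 0.92 [323. 198.] [503.  52. 104.] [501.  54. 114.]
pack_0_mid 0.65 [310. 289.] [513. -81. 104.] [ 530. -124.   21.]
pack_1_mid 0.59 [322. 152.] [489. 111. 104.] [487. 112. 116.]
```

View pics/w1.png

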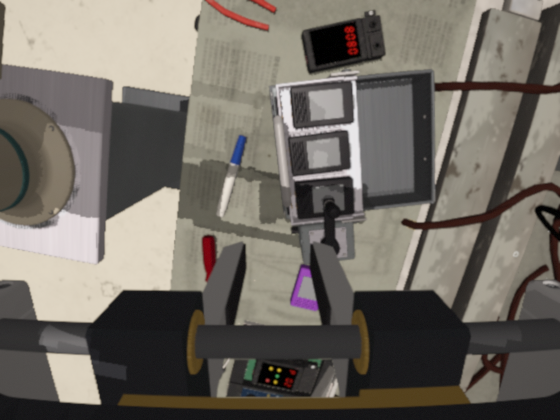

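The wrist view shows the knob at (332,207), lever across the right pack, bar at about x 280, bin on the right. I fit the station pose to those points and check with the bar depth points.

```bash
python3 - <<'E'
from h import *
from scipy.optimize import least_squares
S=np.array([[0,0],[-90,0],[-40,-64],[62,0]],float)
W=np.array([[525,121],[440,93],[507.5,47],[585,142]],float)
f=lambda p:((S@R.from_euler('z',p[2]).as_matrix()[:2,:2].T+p[:2]-W)).ravel()
o=least_squares(f,[520,120,.2]);print(o.x,np.degrees(o.x[2]),o.fun.reshape(-1,2).round(1))
info=camera_info("wrist");im,dp=read_camera("wrist")
vv,uu=np.mgrid[0:420,0:560];m=(dp>0)&(vv<235)
uv=np.c_[uu[m],vv[m]].astype(float);K=np.array(info["camera_matrix"]);p=cv2.undistortPoints(uv[:,None],K,np.array(info["dist"]))[:,0]
T=np.array(info["T"]);P=(np.c_[p[:,0],-p[:,1],-np.ones(len(p))]*dp[m][:,None])@T[:3,:3].T+T[:3,3]
b=P[(P[:,2]>160)&(P[:,2]<185)&(abs(P[:,0]-440)<45)&(abs(P[:,1]-93)<70)]
print("bar",len(b),b.mean(0),b.min(0),b.max(0)); mn=b[:,:2].mean(0)
u,s,v=np.linalg.svd(b[:,:2]-mn,full_matrices=False);print("dir",np.degrees(np.arctan2(v[0][1],v[0][0])),"extent",np.percentile((b[:,:2]-mn)@v[0],[1,99]))
k=P[(P[:,2]>140)&(np.hypot(P[:,0]-507,P[:,1]-47)<25)];print("knob",len(k),np.median(k,0),k.min(0),k.max(0))
n=P[(P[:,2]>68)&(P[:,2]<86)&(np.hypot(P[:,0]-585,P[:,1]-142)<150)]
print("rim",len(n),cv2.minAreaRect(n[:,:2].astype(np.float32)))
E
```

```text
[5.25398150e+02 1.21328876e+02 3.23929862e-01] 18.55981395389688 [[ 0.4  0.3]
 [ 0.1 -0.3]
 [ 0.3  0.9]
 [-0.8 -0.9]]
bar 820 [438.63748886  97.71207772 172.26289077] [421.7485292   47.55112042 163.44759829] [457.00128716 143.71000528 175.60972889]
dir -73.21864691593284 extent [-46.4133156   50.05553798]
knob 203 [506.03087424  51.77779097 164.06424504] [500.05221659  42.29738393 140.40208485] [516.29424169  57.61471365 168.0617952 ]
rim 2144 ((592.3489379882812, 131.70309448242188), (224.3760986328125, 220.02401733398438), 1.5977972745895386)
```

```bash
python3 -m handwheel '[{"xyz":[32,11,40],"twist":-4,"jaw":0.4},{"xyz":[64,23,90],"twist":-7.5,"jaw":0.4},{"xyz":[64,23,135],"twist":-7.5,"jaw":0.4},{"xyz":[64,23,150],"twist":-7.5,"jaw":0.4},{"xyz":[64,23,150],"twist":-7.5,"jaw":0.4}]'
python3 - <<'E'
from h import *
out=[]
for c in ["wrist","side"]:
    im,dp=read_camera(c); out.append(cv2.resize(im[120:400,150:430] if c=="wrist" else im[60:340,120:400],(390,390)))
    info=camera_info(c)
    for r in pinpoint(c,"isolator_knob")[:2]:print(c,r["conf"],np.round(pix2world(c,r["location"],info,z=155)))
cv2.imwrite("pics/v3.png",np.hstack(out))
E
```

```text
time_s: 3.35
tcp_pos: [506.4, 46.9, 195.6]
tcp_rot: [3.105, 0.476, -0.001]
wrist_force: [0.0, -0.4, 0.8]
grip_width: 37.5
wrist 0.86 [508.  48. 155.]
side 0.65 [510.  52. 155.]
```

View pics/v3.png

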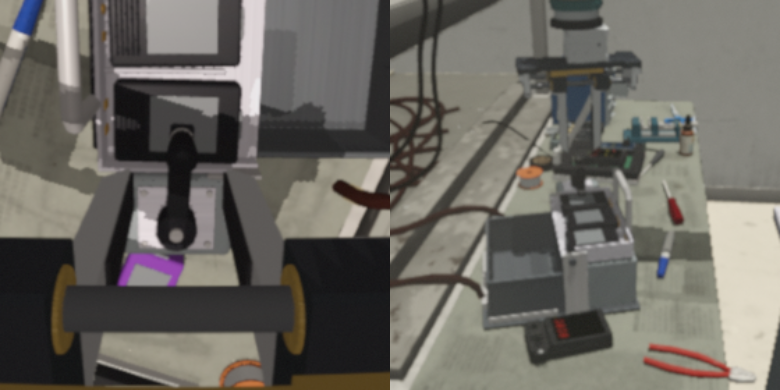

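The jaws straddle the knob in line with it (crop px about 180,135). Lowering onto it.

```bash
python3 -m handwheel '[{"xyz":[2,-2,20],"twist":0,"jaw":0.4},{"xyz":[2,-2,42],"twist":0,"jaw":0.4},{"xyz":[2,-2,60],"twist":0,"jaw":0.4},{"xyz":[2,-2,62],"twist":0,"jaw":0.4},{"xyz":[2,-2,62],"twist":0,"jaw":0.35}]'
```

```text
time_s: 4.18
tcp_pos: [510.4, 49.6, 137.0]
tcp_rot: [3.104, 0.477, 0.01]
wrist_force: [0.0, -0.2, -0.2]
grip_width: 33.6
```

```bash
python3 -m handwheel '[{"xyz":[9,1,0],"twist":9,"jaw":0.35},{"xyz":[18,3,0],"twist":18,"jaw":0.35},{"xyz":[27,6.5,0],"twist":27,"jaw":0.35},{"xyz":[35,11.5,0],"twist":36,"jaw":0.35},{"xyz":[42,17.5,0],"twist":45,"jaw":0.35},{"xyz":[48.5,25,0],"twist":54,"jaw":0.35},{"xyz":[53.5,33,0],"twist":63,"jaw":0.35},{"xyz":[57,41.5,0],"twist":72,"jaw":0.35},{"xyz":[59,50.5,0],"twist":81,"jaw":0.35},{"xyz":[60,60,0],"twist":90,"jaw":0.35},{"xyz":[60,65,0],"twist":95,"jaw":0.35},{"xyz":[60,65,0],"twist":95,"jaw":0.35},{"xyz":[60,65,0],"twist":95,"jaw":0.35}]'
python3 - <<'E'
from h import *
s=read_state();print(s["joint_pos"].round(2))
info=camera_info("wrist");im,dp=read_camera("wrist")
for r in pinpoint("wrist","isolator_knob")[:2]:print(r["conf"],r["location"],np.round(pix2world("wrist",r["location"],info,z=155)))
cv2.imwrite("pics/v4.png",im)
E
```

```text
time_s: 5.8
tcp_pos: [587.5, 5.8, 138.2]
tcp_rot: [-2.447, 1.962, -0.01]
wrist_force: [-0.1, 0.1, 0.6]
grip_width: 32.9
[-0.11  0.33  1.59  0.    1.21  1.24]
0.84 [265.5, 281.4] [578.  10. 155.]
```

View pics/v4.png

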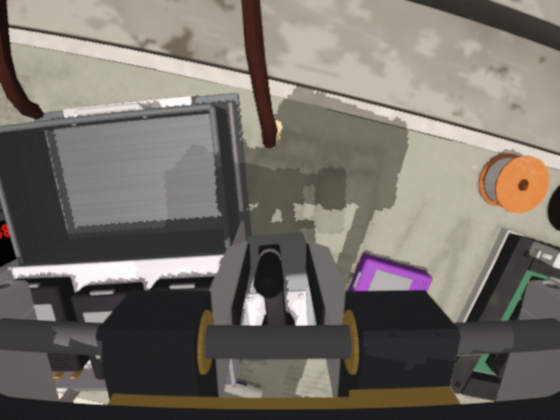

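Knob measured at (578,10), in line with the +x direction of the station (expected (582,10)). Isolator is off. Lift and go to the bar.

```bash
python3 -m handwheel '[{"xyz":[0,0,-35],"twist":95,"jaw":0.35},{"xyz":[0,0,-75],"twist":0,"jaw":0.4},{"xyz":[-10,10,-78],"twist":-8,"jaw":0.4},{"xyz":[-30,30,-78],"twist":-18,"jaw":0.4},{"xyz":[-50,50,-78],"twist":-28,"jaw":0.4},{"xyz":[-70,70,-78],"twist":-38,"jaw":0.4},{"xyz":[-88,90,-78],"twist":-48,"jaw":0.4},{"xyz":[-105,110,-78],"twist":-58,"jaw":0.4},{"xyz":[-119,125,-75],"twist":-68,"jaw":0.4},{"xyz":[-119,125,-75],"twist":-78,"jaw":0.4},{"xyz":[-119,125,-75],"twist":-88,"jaw":0.4},{"xyz":[-119,125,-75],"twist":-95,"jaw":0.4},{"xyz":[-119,125,-75],"twist":-95,"jaw":0.4},{"xyz":[-119,125,-75],"twist":-95,"jaw":0.4}]'
python3 - <<'E'
from h import *
out=[]
for c in ["wrist","side","scene"]:
    info=camera_info(c);im,dp=read_camera(c); out.append(im)
    for t,z in [("cradle_bar",168),("isolator_knob",155)]:
        for r in pinpoint(c,t)[:2]:print(c,t,r["conf"],np.round(r["location"]),np.round(pix2world(c,r["location"],info,z=z)))
cv2.imwrite("pics/v5.png",np.hstack([cv2.resize(out[0][100:400,140:440],(390,390)),cv2.resize(out[1][60:340,120:400],(390,390))]))
E
```

```text
time_s: 7.65
tcp_pos: [438.8, 95.0, 211.9]
tcp_rot: [3.104, 0.477, 0.011]
wrist_force: [0.7, -0.0, 0.5]
grip_width: 37.9
wrist cradle_bar 0.75 [278. 234.] [440.  93. 168.]
wrist isolator_knob 0.34 [328. 267.] [488.  75. 155.]
wrist isolator_knob 0.3 [329. 268.] [489.  74. 155.]
side cradle_bar 0.61 [287. 190.] [438. 100. 168.]
side isolator_knob 0.54 [228. 177.] [581.  17. 155.]
scene cradle_bar 0.9 [251. 194.] [444.  99. 168.]
scene cradle_bar 0.6 [264. 245.] [293. -34. 168.]
scene isolator_knob 0.78 [319. 184.] [583.  17. 155.]
scene isolator_knob 0.16 [287. 216.] [418.  -2. 155.]
```

View pics/v5.png

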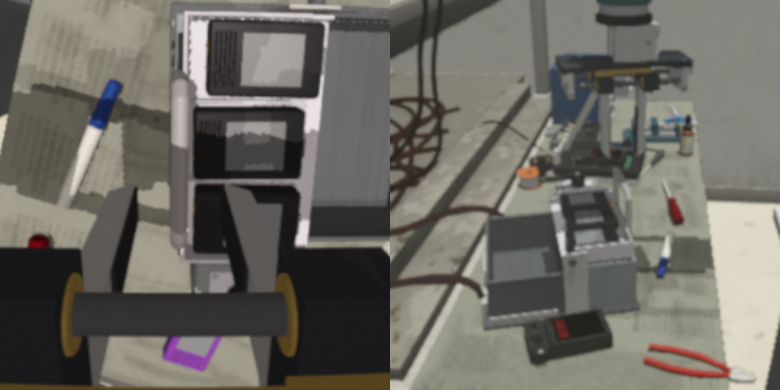

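Bar is centred between the jaws and the knob measures at the off position. Descend.

```bash
python3 -m handwheel '[{"xyz":[1,0,22],"twist":0,"jaw":0.4},{"xyz":[1,0,45],"twist":0,"jaw":0.4},{"xyz":[1,0,62],"twist":0,"jaw":0.4},{"xyz":[1,0,64],"twist":0,"jaw":0.25},{"xyz":[1,0,64],"twist":0,"jaw":0.2},{"xyz":[1,0,64],"twist":0,"jaw":0.2}]'
```

```text
time_s: 8.85
tcp_pos: [440.9, 95.2, 148.6]
tcp_rot: [3.103, 0.478, 0.014]
wrist_force: [0.1, -0.2, -0.2]
grip_width: 19.3
```

```bash
python3 -m handwheel '[{"xyz":[3.5,0,-4.5],"twist":0,"jaw":0.2},{"xyz":[7,0,-8.5],"twist":0,"jaw":0.2},{"xyz":[15,0,-16.5],"twist":0,"jaw":0.2},{"xyz":[19.5,0,-20],"twist":0,"jaw":0.2},{"xyz":[24,0,-23.5],"twist":0,"jaw":0.2},{"xyz":[33.5,0,-29.5],"twist":0,"jaw":0.2},{"xyz":[38.5,0,-32],"twist":0,"jaw":0.2},{"xyz":[43.5,0,-35],"twist":0,"jaw":0.2},{"xyz":[49,0,-37],"twist":0,"jaw":0.2},{"xyz":[54,0,-39],"twist":0,"jaw":0.2},{"xyz":[59.5,0,-40.5],"twist":0,"jaw":0.2},{"xyz":[65,0,-42],"twist":0,"jaw":0.2},{"xyz":[70.5,0,-43],"twist":0,"jaw":0.2},{"xyz":[76,0,-44],"twist":0,"jaw":0.2},{"xyz":[81.5,0,-44.5],"twist":0,"jaw":0.2},{"xyz":[87,0,-45],"twist":0,"jaw":0.2},{"xyz":[87,0,-45],"twist":0,"jaw":0.2},{"xyz":[87,0,-45],"twist":0,"jaw":0.2},{"xyz":[87,0,-45],"twist":0,"jaw":0.2}]'
python3 - <<'E'
from h import *
out=[]
for c in ["scene","side"]:
    info=camera_info(c);im,dp=read_camera(c); out.append(im)
    for r in pinpoint(c,"pack_0_mid")[:4]:print(c,r["conf"],np.round(r["location"]),np.round(pix2world(c,r["location"],info,z=40)))
cv2.imwrite("pics/v6.png",np.hstack([cv2.resize(out[0][90:370,140:420],(390,390)),cv2.resize(out[1][100:310,140:350],(390,390))]))
E
```

```text
time_s: 11.22
tcp_pos: [523.2, 121.4, 194.2]
tcp_rot: [3.103, 0.478, 0.013]
wrist_force: [-0.4, -0.4, -0.8]
grip_width: 18.5
scene 0.76 [368. 272.] [ 486. -146.   40.]
scene 0.39 [295. 223.] [583.  77.  40.]
side 0.83 [229. 234.] [574.  77.  40.]
side 0.54 [228. 259.] [555. 172.  40.]
```

View pics/v6.png

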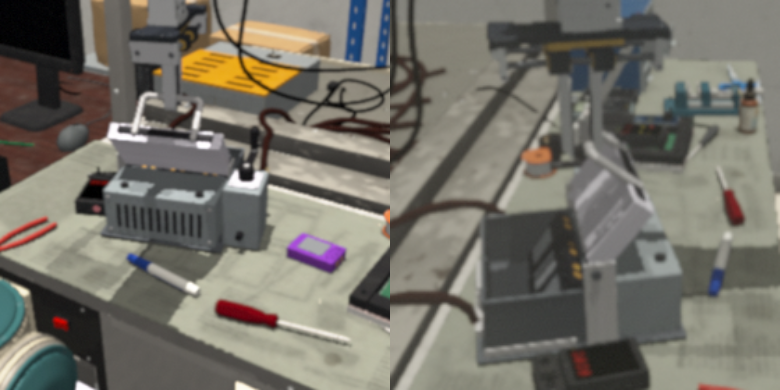

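All three packs have slid out and lean in the bin, contacts up, near the lip. I tip slightly further so that they settle clear of it, then look again.

```bash
python3 -m handwheel '[{"xyz":[5.5,0,0],"twist":0,"jaw":0.2},{"xyz":[11,0,0.5],"twist":0,"jaw":0.2},{"xyz":[17,0,1],"twist":0,"jaw":0.2},{"xyz":[22,0,2],"twist":0,"jaw":0.2},{"xyz":[22,0,2],"twist":0,"jaw":0.2},{"xyz":[22,0,2],"twist":0,"jaw":0.2},{"xyz":[11,0,0.5],"twist":0,"jaw":0.2},{"xyz":[0,0,0],"twist":0,"jaw":0.2},{"xyz":[-11,0,1],"twist":0,"jaw":0.2},{"xyz":[-22,0,3],"twist":0,"jaw":0.2},{"xyz":[-33,0,6],"twist":0,"jaw":0.2},{"xyz":[-33,0,6],"twist":0,"jaw":0.2}]'
python3 - <<'E'
from h import *
out=[]
for c in ["wrist","side"]:
    info=camera_info(c);im,dp=read_camera(c); out.append(im)
    for r in pinpoint(c,"pack_0_mid")[:4]:print(c,r["conf"],np.round(r["location"]),np.round(pix2world(c,r["location"],info,z=40)))
cv2.imwrite("pics/v7.png",np.hstack([cv2.resize(out[0][0:300,200:500],(390,390)),cv2.resize(out[1][100:310,140:350],(390,390))]))
E
```

```text
time_s: 12.92
tcp_pos: [490.3, 111.1, 187.8]
tcp_rot: [3.103, 0.478, 0.011]
wrist_force: [-2.1, -0.5, 1.2]
grip_width: 19.2
wrist 0.91 [347. 250.] [581.  80.  40.]
wrist 0.67 [250. 369.] [ 524. -102.   40.]
side 0.56 [228. 233.] [576.  76.  40.]
side 0.2 [244. 260.] [520. 174.  40.]
```

View pics/v7.png

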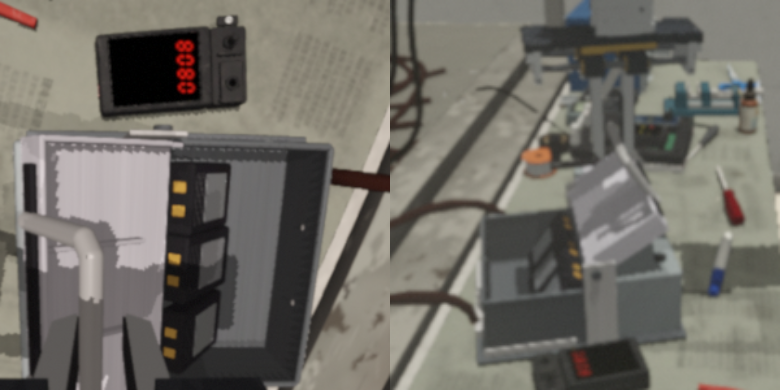

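The wrist view shows all three packs inside the bin, contacts up. Now the gentle lowering.

```bash
python3 -m handwheel '[{"xyz":[-5,0,2],"twist":0,"jaw":0.2},{"xyz":[-10.5,0,4],"twist":0,"jaw":0.2},{"xyz":[-15.5,0,7],"twist":0,"jaw":0.2},{"xyz":[-20.5,0,9.5],"twist":0,"jaw":0.2},{"xyz":[-25,0,12.5],"twist":0,"jaw":0.2},{"xyz":[-30,0,15.5],"twist":0,"jaw":0.2},{"xyz":[-34.5,0,19],"twist":0,"jaw":0.2},{"xyz":[-39,0,22.5],"twist":0,"jaw":0.2},{"xyz":[-43,0,26.5],"twist":0,"jaw":0.2},{"xyz":[-45,0,28.5],"twist":0,"jaw":0.2},{"xyz":[-47,0,30.5],"twist":0,"jaw":0.2},{"xyz":[-49,0,32.5],"twist":0,"jaw":0.2},{"xyz":[-50.5,0,35],"twist":0,"jaw":0.2},{"xyz":[-52,0,37],"twist":0,"jaw":0.2},{"xyz":[-54,0,39],"twist":0,"jaw":0.2},{"xyz":[-54,0,39],"twist":0,"jaw":0.2},{"xyz":[-54,0,39],"twist":0,"jaw":0.2}]'
python3 - <<'E'
from h import *
im,dp=read_camera("side");info=camera_info("side")
for r in pinpoint("side","cradle_bar")[:2]:print(r["conf"],r["location"],np.round(pix2world("side",r["location"],info,z=168)))
E
```

```text
time_s: 15.25
tcp_pos: [441.5, 95.3, 148.9]
tcp_rot: [3.103, 0.478, 0.015]
wrist_force: [0.3, 0.2, -0.4]
grip_width: 18.9
0.62 [287.0, 190.1] [438.  98. 168.]
```

Bar is back at its initial pixel (287,190) with no load on the wrist. Open and withdraw.

```bash
python3 -m handwheel '[{"xyz":[0,0,0],"twist":0,"jaw":0.4},{"xyz":[0,0,0],"twist":0,"jaw":0.4},{"xyz":[0,0,-20],"twist":0,"jaw":0.4},{"xyz":[0,0,-60],"twist":0,"jaw":0.4},{"xyz":[0,0,-120],"twist":0,"jaw":0.4},{"xyz":[-20,20,-180],"twist":0,"jaw":0.4},{"xyz":[-20,40,-190],"twist":0,"jaw":0.4},{"xyz":[-20,40,-190],"twist":0,"jaw":0.4}]'
python3 - <<'E'
from h import *
out=[]
for c in ["wrist","side","scene"]:
    info=camera_info(c);im,dp=read_camera(c); out.append(im)
    for t,z in [("cradle_bar",168),("isolator_knob",155),("bin",8),("pack_0_mid",40)]:
        for r in pinpoint(c,t)[:3]:print(c,t,round(r["conf"],2),np.round(r["location"]),np.round(pix2world(c,r["location"],info,z=z)),np.round(pix2world(c,r["location"],info,depth=dp[int(r["location"][1]),int(r["location"][0])])))
cv2.imwrite("pics/v8.png",np.hstack([cv2.resize(out[0][20:320,190:490],(390,390)),cv2.resize(out[1][100:310,140:350],(390,390))]))
E
```

```text
time_s: 16.35
tcp_pos: [433.3, 50.5, 340.0]
tcp_rot: [3.103, 0.475, 0.02]
wrist_force: [-0.3, 0.9, -0.5]
grip_width: 37.8
wrist cradle_bar 0.94 [292. 157.] [438.  95. 168.] [438.  95. 174.]
wrist isolator_knob 0.65 [378. 260.] [579.   6. 155.] [574.  10. 166.]
wrist bin 0.85 [384. 146.] [584. 142.   8.] [566. 140.  62.]
wrist pack_0_mid 0.79 [293. 287.] [ 516. -116.   40.] [ 520. -125.   21.]
wrist pack_0_mid 0.71 [374. 186.] [581.  81.  40.] [568.  84.  77.]
side cradle_bar 0.61 [287. 191.] [437. 103. 168.] [436. 109. 171.]
side isolator_knob 0.65 [234. 263.] [503. 335. 155.] [532. 217.  65.]
side isolator_knob 0.51 [230. 174.] [579.  -2. 155.] [576.  12. 161.]
side bin 0.88 [219. 262.] [584. 145.   8.] [560. 225.  69.]
side bin 0.55 [249. 305.] [497. 271.   8.] [493. 290.  26.]
side pack_0_mid 0.72 [226. 233.] [580.  74.  40.] [572. 103.  59.]
side pack_0_mid 0.31 [288. 191.] [ 455. -156.   40.] [436. 107. 171.]
scene cradle_bar 0.86 [250. 193.] [445. 102. 168.] [435.  95. 174.]
scene isolator_knob 0.74 [320. 186.] [575.  11. 155.] [792. 123.  45.]
scene bin 0.53 [150. 262.] [315. 289.   8.] [323. 299.  -0.]
scene pack_0_mid 0.91 [369. 269.] [ 495. -144.   40.] [ 522. -135.   20.]
```

View pics/v8.png

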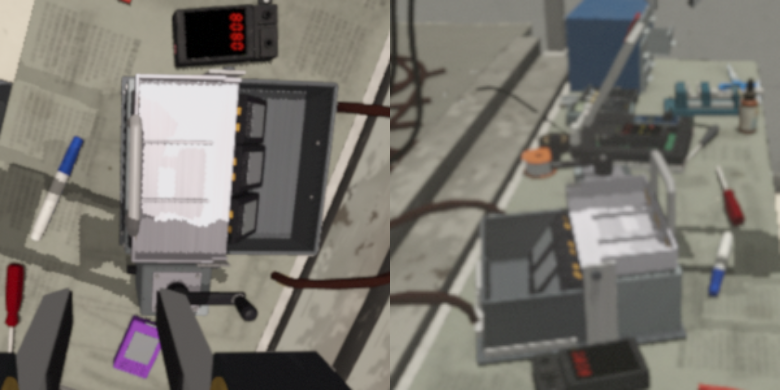

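The cradle is down, the packs lean nose-down in the bin, the lever points to the bin side, and nothing else has shifted. I'll hold for a second so things settle, then hand in.

```bash
python3 -m handwheel '[{"xyz":[0,0,0],"twist":0,"jaw":0.4},{"xyz":[0,0,0],"twist":0,"jaw":0.4},{"xyz":[0,0,0],"twist":0,"jaw":0.4},{"xyz":[0,0,0],"twist":0,"jaw":0.4},{"xyz":[0,0,0],"twist":0,"jaw":0.4},{"xyz":[0,0,0],"twist":0,"jaw":0.4}]'
python3 - <<'E'
from h import *
a,da=read_camera("wrist")
for i in range(5): b,db=read_camera("wrist")
print(np.median(cv2.absdiff(a,b)[60:260,300:450]), (cv2.absdiff(a,b)[60:260,300:450].max(2)>40).sum())
i=camera_info("wrist")
for z in [pinpoint("wrist","pack_0_mid")+pinpoint("wrist","pack_1_mid")+pinpoint("wrist","pack_2_mid")]:
    for r in z: print(round(r["conf"],2),np.round(pix2world("wrist",r["location"],i,z=45)))
print(close_job())
E
```

```text
time_s: 17.85
tcp_pos: [432.5, 51.2, 338.8]
tcp_rot: [3.103, 0.478, 0.015]
wrist_force: [-0.3, -0.7, 0.9]
grip_width: 37.6
0.0 0
0.94 [ 522. -110.   45.]
0.8 [567. 138.  45.]
0.74 [573. 140.  45.]
0.73 [545. 184.  45.]
the job is handed in; nothing more can be done
None
```

I carried out the whole task and handed it in at about 18 s; the hand-in gives no verdict, so success rests on the checks below.

**What I did:**
- I swung the isolator lever round to its far stop with the knob held loosely between the fingers.
- I tipped the cradle by its hoop to about 1.1 rad, and all three packs slid into the bin.
- I lowered the cradle under control, at roughly 0.8 rad/s or slower, then opened the jaws and withdrew.

**Last checks:**
- **Cradle:** the bar is back within a few millimetres of its first measured place, and there was no load on the wrist when I let go.
- **Isolator:** the knob measured about (576, 10) against an expected (582, 10). That puts the lever at about 88°, which is off but judged by camera only.
- **Packs:** all three are in the bin, leaning nose-down with their contacts up. The last wrist pictures showed nothing moving. I estimated their centre height at about 45 mm by eye and did not measure it.
- **Bin and bystanders:** the bin measured within 1–2 mm of its start. The module, screwdriver and marker look unmoved in the pictures. The cutters were not checked in the last close-ups, but the arm never went near them.

**Disagreements:** the networks gave several false hits, including the purple look-alike as a pack, one wrong knob and two wrong bin positions. In the last reading pack 0's only hit was the look-alike, and another pack hit was a few centimetres off. I ignored these in favour of the pictures.

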